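# Hang the flour sieve on the rack's side-opening hook

### The arm

A 6-joint arm with a two-finger parallel gripper is mounted at the origin on the work surface. World frame = base frame: x ahead of the robot, y to its left, z up, the work surface at z = 0. Lengths are in mm, angles in rad, forces in N, time in s.
With the tool pointing down it reaches from about 275 to 1000 mm from the base axis. Payload 8.4 kg.
Tool frame: the origin (TCP) lies between the finger pads; the fingertips stand r.nose_length ahead of it and the grasp point (between the pads) lies 8 mm behind it (r.nose_length is the distance from the TCP to the fingertips, in mm); y points along the fingers, x is the direction in which the jaws open and shut, and the axes are right-handed (so a half turn about y gives the same grasp; the last joint's range is limited). The gripper opens to 85 mm and grips with 20 to 120 N. Pads are 22 mm wide; open, the fingers measure 114 mm over their backs; the gripper's body (76 mm by 85 mm) begins 54 mm behind the grasp point. The pads swing forward as they close: fully open they stand 13 mm farther back than shut.
Start: joints at [1.202, 0.353, 1.633, -0, 1.155, -0.002], TCP at [224.143, 583.428, 242.281] pointing down, gripper open.
Joint ranges: [-2.63, 2.63], [-0.92, 2.1], [0.06, 2.66], [-1.3, 4.44], [0, 2.69], [-3.02, 3.02]. Speed limits (rad/s): [2.22, 2.22, 2.79, 3.14, 3.14, 3.14].

### API

Orientations are given as [roll, pitch, yaw] about the fixed x, y, z axes, in that order (R = Rz(yaw) Ry(pitch) Rx(roll)).
In Python, from rig import r, cams, order gives the robot as it stands. The module is installed in compiled form; this text tells all that it offers.
- The arm moves only by the shell command python3 -m crank 'ROWS' [FORCE]. ROWS is JSON, a list of rows, each a list of 7 numbers: the turn, a rotation vector about the tool's x, y, z in degrees, then the shift along the tool's x, y, z in cm, then the opening, from -1 (shut) to 1 (fully open). A call has exactly 10 rows; each row shifts and turns the pose as measured when the row begins, along the tool's axes as they then stand; what a row does not reach is not made up. A row lasts 1/12 s, in which the tool goes at most 41.7 mm and 7.16 degrees, less where a joint would pass 70% of its speed; a pose out of reach is approached as far as the arm can. A call with a gripper value outside its range is refused whole. The fingers move at their own pace and stop on an object; FORCE is the grip in N (left out, the last holds). Time passes only in rows, so rows that do not move let the fingers close, or fill a call up. It gives the time, the measured TCP pose, the force and the opening at its end, in the units of the state.
- r.sense(): the state, without advancing time (a new reading comes with each control period).
- cams.grab_frame(name): name is "scene" or "top" or "wrist"; returns the picture (420x560x3 uint8, blue, green, red); there is no depth.
- cams.camera_info(name): a dict with "intrinsics" (3x3 intrinsics, pixels), "view" (4x4, takes a point from world to camera coordinates); the wrist camera has in their place "hand_eye" (4x4, takes a point from camera to tool coordinates, whose origin is the TCP and whose axes are the tool frame's). Camera axes: x right, y up, looking along -z (the intrinsics and any distortion apply to the point x, -y, -z); pixel columns grow to the right and rows downward; lengths in mm; the calibration is good to about 2 mm. A picture is of the moment at which its call begins: read the wrist's pose just before it. camera_info takes no time and is no camera call.
- order.sign_off(): hands the job in, once; it reports no verdict.
The state is a dict: "clock": time; "qpos": joint angles; "qvel": joint speeds; "joint_efforts": joint torques, N m; "eef_pos": TCP position; "tcp_rot": TCP orientation; "contact_force": force on the tool from outside, world axes, zero at the start; "wrist_torque": the same for the moment, N m; "opening": opening from 0.0 (shut) to 1.0 (fully open).
Only numpy, scipy, OpenCV 4.12 (cv2) and the standard library are available. Lean on these libraries where they do the work, as an engineer would, in place of code of your own. Each camera call takes 0.05 s, during which the arm holds its last target.

### The job

Hang the flour sieve up on the utensil rack: lift it by its wooden grip, bring its top bar sideways into the open mouth of the twin hook, slide it in lightly until it meets the back, then lower it gently into the throat and let go, so that it hangs there freely and still. Feel your way and never press or knock the sieve hard against the rack, keep the sieve upright, and leave everything else where it is.

Things in the scene. Friction and masses are not known exactly. Their poses are not given: they have to be found in the camera images.
- sieve_grip (a point): Centre of the flour sieve's wooden grip, a flat-sided block round the middle of its top bar: 40 mm along the bar, 16 mm across, 24 mm high. x: along the bar; y: across it, the 16 mm way; z: up. The sieve is loose and stands on the table at first; mass 0.2 to 0.45 kg.
- sieve_bar (a point): Centre of the sieve's level round steel top bar, 10 mm in diameter, on its axis, 6 mm below sieve_grip, same axes. The bar is bare from 20 to 54 mm either side of this point, and ends at two rigid uprights, 8 mm round, 58 mm either side, that go down to the drum.
- sieve_foot (a point): Centre of the underside of the sieve's steel drum, 120 mm across and 50 mm high; the bar's axis is 120 mm above it. Same axes.
- rack: Fixed utensil rack: strip base, two posts, a rail and, clamped on the rail, a steel twin hook. Origin on the table; z up; y along the rail; x points from the hook to the rail. The twin hook is two like upright plates, 6 mm thick, centred at x = -35 and +35 mm: the bar lies along x across both and the sieve's grip goes between them (64 mm free). Its mouth opens to +y; the bar enters moving to -y.
- rack_throat (a point): Nominal place of a seated bar's axis, 196 mm above the rack's origin, rack's axes. The hook was clamped by hand: the true throat's middle lies up to 40 mm from here either way along y (x and z true); not measured, to be found by touch or sight. Throat: 14 mm wide in y, floor 191 mm above the table, back face 7 mm to -y of its middle, so a 10 mm bar meets the back at -2 mm.
- rack_mouth (a point): Nominal mid-mouth, 55 mm to +y of and 18 mm above rack_throat; shifted with the hook as said there. From the true throat's middle: tongue, level top 205 mm above the table, y +7 to +52 mm, then its tip slopes down to +72; roof, underside 223, top 229 mm, from the back to +27 mm, its tip flaring up to 236 mm at +44. The bar passes level between tongue and roof with its axis at 214 mm.
- rack_rail (a point): Middle of the 16 mm round rail, 155 mm above the table, 95 mm to +x of the rack's origin; posts 160 mm either side. From 24 mm to -y of the throat's middle a cross piece and clamp join plates and rail, 139 to 171 mm above the table. The hook is rigid; it would shift only under more than about 40 N along the rail.
- bowl: Bystander, to be left alone: steel mixing bowl, 130 mm across, 55 mm high.
- jar: Bystander, to be left alone: white plastic jar, 60 mm across, 100 mm high.
- scraper: Bystander, to be left alone: bench scraper lying flat (steel blade, wooden back), 94 x 110 mm, 19 mm high, lying in front of the rack.
- mug: Bystander, to be left alone: white ceramic cup, 72 mm across, 80 mm high.
- spatula: Bystander, to be left alone: dark-handled spatula lying flat.
- ramekin: Bystander, to be left alone: small white ceramic bowl, 72 mm across, 40 mm high.
- canister: Bystander, to be left alone: aluminium canister, 70 mm across, 120 mm high.
Not all that is in view belongs to the job. Leave any pink or yellow look-alike of the part that bears sieve_grip alone.

How it is judged (in metres and radians):
On the way, in this order (a step that is already met when the one before it is completed fails the run):
1. the sieve is lifted clear of the table (height (world z) of sieve_bar above 0.15 m), for 0.2 s.
2. the bar is in the mouth, above the tongue and under the roof, between the bail's uprights (z of sieve_bar in the frame of rack between 0.202 and 0.224 m and x of sieve_bar in the frame of rack between -0.016 and 0.016 m and y of sieve_bar in the frame of rack between -0.05 and 0.065 m), for 0.1 s.
At the end, for the whole second after the job is handed in: The sieve hangs with its bar in both throats of the hook: bar axis 196 +-6 mm above the table, within 16 mm of the rack's x = 0 and 47 mm of its y = 0, the rack carrying it (over 1 N), upright within 0.2 rad and still (under 30 mm/s) (z of sieve_bar in the frame of rack between 0.19 and 0.202 m and x of sieve_bar in the frame of rack between -0.016 and 0.016 m and y of sieve_bar in the frame of rack between -0.047 and 0.047 m and contact force between sieve and rack above 1 N and linear speed of sieve below 0.03 m/s and angle between sieve_bar's own z axis and vertical below 0.2 rad); the robot touches nothing.
It fails at once if the sieve presses or knocks on the rack with more than 20 N (contact force between sieve and rack above 20 N).
It fails at once if the robot presses on the rack with more than 10 N (contact force between any of the fingers, the arm and rack above 10 N).
It fails at once if the sieve is tipped by more than 0.5 rad (angle between sieve_bar's own z axis and vertical above 0.5 rad).
It fails at once if a bystander is moved by more than 15 mm (distance of any of bowl, jar, scraper, mug, spatula, ramekin, canister from where it was at the start of the episode above 0.015 m).
It also fails if it takes over 54 s, if anything falls off the work surface, if the arm or the gripper's body presses on something with over 40 N, if the wrist force passes 120 N, or if a joint passes its speed limit or range.

## Working session

There is one attempt and no reset: what is moved stays moved. The work goes in short steps, Python scripts to look and compute and a shell command to move; the robot and the scene stay as the last step left them, time stands still between calls to the robot, and variables do not carry over. Pictures are saved under pics/ and viewed, and the job is handed in when it is done.

```bash
mkdir -p pics
python3 - <<'E'
from rig import r,cams,order
import cv2
s=r.sense();print({k:s[k] for k in s});print(r.nose_length)
for n in("scene","top","wrist"):
    cv2.imwrite(f"pics/{n}0.png",cams.grab_frame(n)); print(n,cams.camera_info(n))
E
```

```text
{'clock': 0.0, 'qpos': array([ 1.20158615e+00,  3.53631943e-01,  1.63415186e+00, -3.27535352e-06,
        1.15517314e+00, -2.41749555e-03]), 'qvel': array([-2.13059493e-03, -7.41701263e-05,  6.98285647e-04, -2.74923954e-04,
        8.18597136e-04, -2.15440695e-03]), 'joint_efforts': array([-4.34169837e-03, -6.05255270e+01, -3.42056429e+01, -3.60150134e-04,
        9.28063964e-03, -1.14097804e-05]), 'eef_pos': array([223.98414519, 582.99178075, 241.56419822]), 'tcp_rot': array([-1.57079602e+00,  1.36428709e-03,  1.20400497e+00]), 'contact_force': array([-0.20084549,  0.26635989, -0.12684457]), 'wrist_torque': array([ 0.08438741, -0.00334737, -0.06115979]), 'opening': 0.9991686663593959}
11.0
scene {'intrinsics': array([[460.85446075,   0.        , 281.34274888],
       [  0.        , 460.85446075, 205.52689032],
       [  0.        ,   0.        ,   1.        ]]), 'view': array([[ 5.30716020e-03,  9.99965672e-01, -6.36302961e-03,
        -1.06184029e+02],
       [-8.09729535e-01,  8.03113693e-03,  5.86748311e-01,
         3.45289699e+02],
       [ 5.86779272e-01,  2.03836572e-03,  8.0
[... 479 characters left out ...]
      [-9.08350399e-02,  1.34350831e-03,  9.95865046e-01,
        -1.58269928e+03],
       [ 0.00000000e+00,  0.00000000e+00,  0.00000000e+00,
         1.00000000e+00]])}
wrist {'intrinsics': array([[299.3276775 ,   0.        , 276.72033223],
       [  0.        , 299.3276775 , 209.52564309],
       [  0.        ,   0.        ,   1.        ]]), 'hand_eye': array([[ 9.99999835e-01,  2.82578362e-04,  5.01070295e-04,
        -5.74830680e-01],
       [ 3.95988998e-04,  2.93676352e-01, -9.55904830e-01,
        -1.31269834e+02],
       [-4.17270517e-04,  9.55904870e-01,  2.93676192e-01,
         7.49153915e+01],
       [ 0.00000000e+00,  0.00000000e+00,  0.00000000e+00,
         1.00000000e+00]])}
```

View pics/scene0.png

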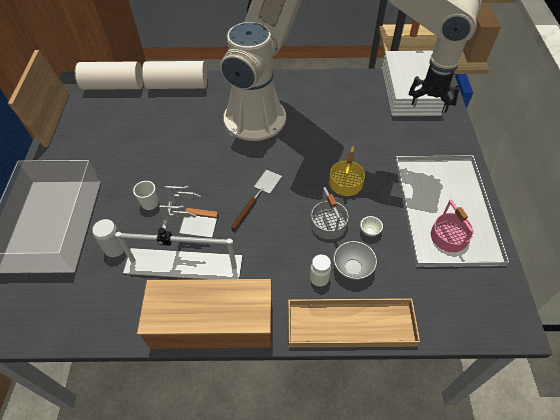

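View pics/top0.png

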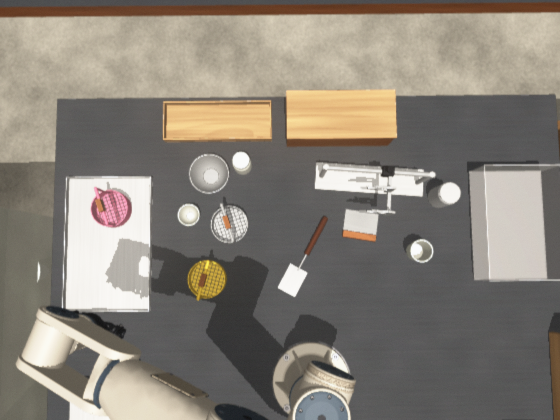

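View pics/wrist0.png

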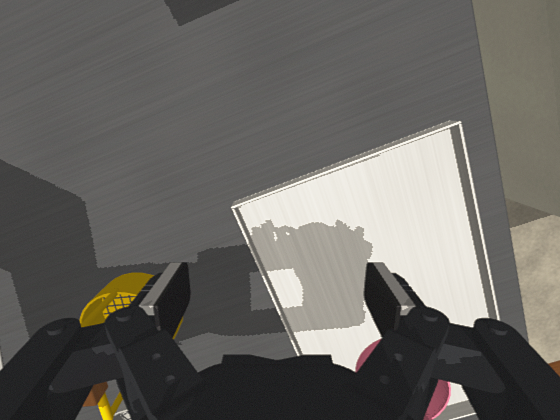

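Run:
```python
import cv2
t=cv2.imread("pics/top0.png");s=cv2.imread("pics/scene0.png")
cv2.imwrite("pics/t_rack.png",cv2.resize(t[150:250,300:460],None,fx=5,fy=5,interpolation=cv2.INTER_CUBIC))
cv2.imwrite("pics/t_sv.png",cv2.resize(t[140:260,170:270],None,fx=5,fy=5,interpolation=cv2.INTER_CUBIC))
cv2.imwrite("pics/s_rack.png",cv2.resize(s[180:290,90:250],None,fx=5,fy=5,interpolation=cv2.INTER_CUBIC))
cv2.imwrite("pics/s_sv.png",cv2.resize(s[170:290,290:400],None,fx=5,fy=5,interpolation=cv2.INTER_CUBIC))
```

```text
(no output)
```

View pics/t_rack.png

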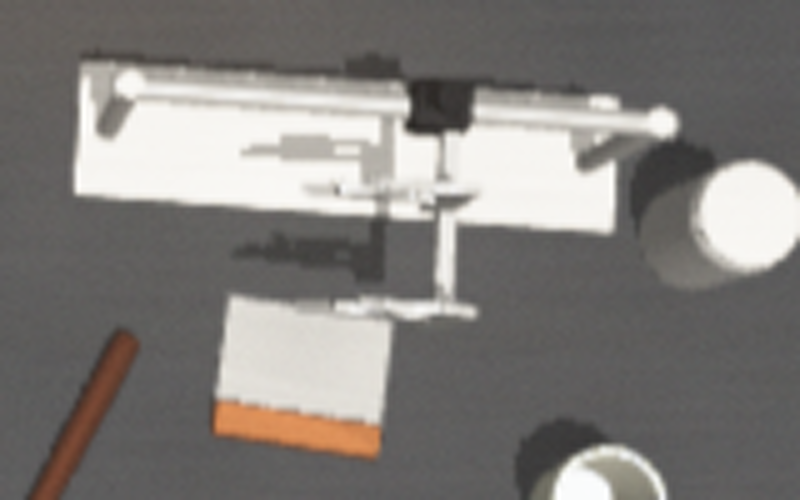

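View pics/t_sv.png

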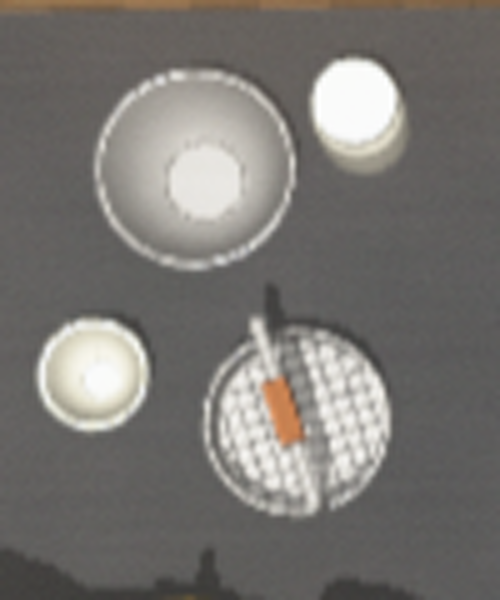

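View pics/s_rack.png

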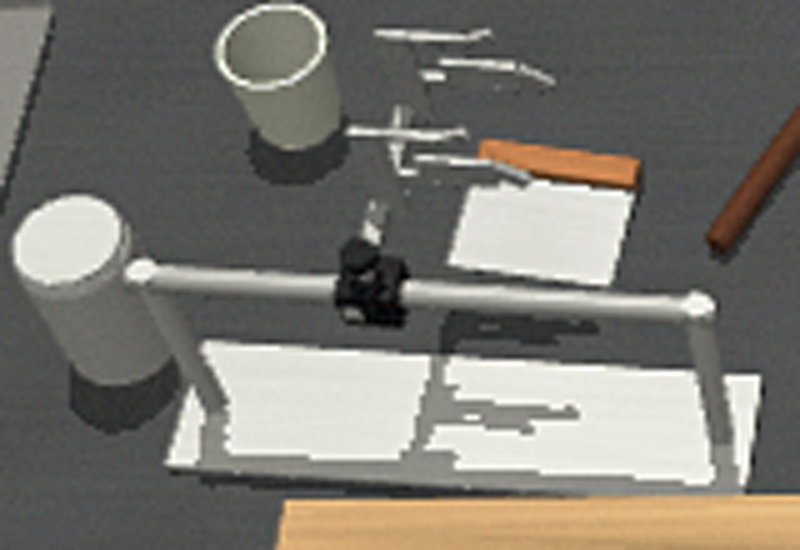

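View pics/s_sv.png

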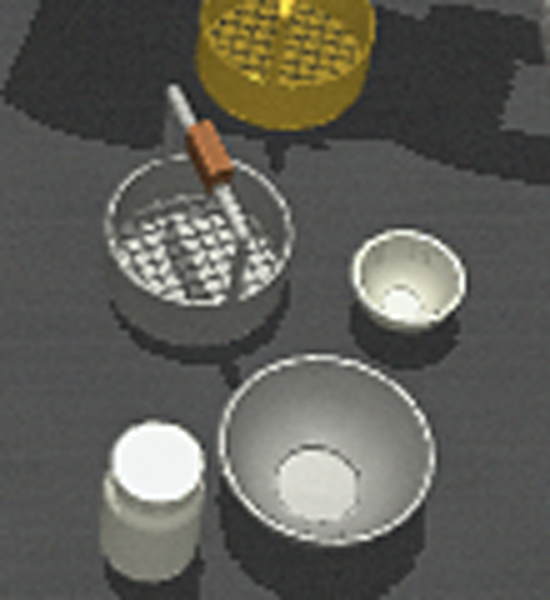

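```bash
cat > h.py <<'E'
import numpy as np,cv2
from rig import r,cams
from scipy.spatial.transform import Rotation as Rn
def ray(n,p,pose=None):
    c=cams.camera_info(n);K=c["intrinsics"]
    d=np.linalg.inv(K)@[p[0],p[1],1]; d=np.array([d[0],-d[1],-d[2]])
    if n=="wrist":
        T=np.eye(4);T[:3,:3]=Rn.from_euler("xyz",pose[1]).as_matrix();T[:3,3]=pose[0]
        M=T@c["hand_eye"]
    else: M=np.linalg.inv(c["view"])
    return M[:3,3],M[:3,:3]@d/np.linalg.norm(d)
def onz(n,p,z,pose=None):
    o,d=ray(n,p,pose);return o+d*(z-o[2])/d[2]
def tri(rays):
    A=0;b=0
    for o,d in rays:
        P=np.eye(3)-np.outer(d,d);A=A+P;b=b+P@o
    x=np.linalg.solve(A,b);return x,[np.linalg.norm((np.eye(3)-np.outer(d,d))@(x-o)) for o,d in rays]
def proj(n,X,pose=None):
    c=cams.camera_info(n)
    if n=="wrist":
        T=np.eye(4);T[:3,:3]=Rn.from_euler("xyz",pose[1]).as_matrix();T[:3,3]=pose[0]
        V=np.linalg.inv(T@c["hand_eye"])
    else: V=c["view"]
    q=V@[*X,1];p=c["intrinsics"]@[q[0],-q[1],-q[2]];return p[:2]/p[2]
E
python3 - <<'E'
from h import *
np.set_printoptions(precision=1,suppress=True)
for n,(x0,x1,y0,y1) in {"top":(215,245,210,240),"scene":(322,345,185,215)}.items():
    im=cv2.imread(f"pics/{n}0.png")[y0:y1,x0:x1];h=cv2.cvtColor(im,cv2.COLOR_BGR2HSV)
    m=((h[...,0]<20)&(h[...,1]>120)&(h[...,2]>60)).astype(np.uint8)
    ys,xs=np.nonzero(m);c=np.array([xs.mean()+x0,ys.mean()+y0]);print(n,m.sum(),c,cv2.minAreaRect(np.c_[xs,ys].astype(np.float32)))
    pts=np.array([onz(n,(x+x0,y+y0),136 if n=="top" else 132)[:2] for x,y in zip(xs,ys)])
    w,v=np.linalg.eigh(np.cov(pts.T));print(pts.mean(0),np.degrees(np.arctan2(v[1,1],v[0,1])),np.sqrt(w*12))
T=lambda u,v:(170+(u+.5)/5-.5,140+(v+.5)/5-.5)
for e in((258,325),(315,508)):print("barend",onz("top",T(*e),120))
# drum centre
print("drumtop",onz("top",T(297,420),50))
R=lambda u,v:(300+(u+.5)/5-.5,150+(v+.5)/5-.5)
S=lambda u,v:(90+(u+.5)/5-.5,180+(v+.5)/5-.5)
for a,b in(((130,83),(140+557,305)),((662,122),(140,272))):
    print("post",tri([ray("top",R(*a)),ray("scene",S(*b))]))
for a in((80,62),(74,193),(613,232)):print("strip",onz("top",R(*a),8))
for a in((165,466),(745,494),(762,375)):print("stripS",onz("scene",S(*a),8))
E
```

```text
top 55 [226.2 221.6] ((11.25, 11.75), (11.700427055358887, 4.427187919616699), 71.56504821777344)
[506.2 260.3] -162.1353561018294 [14.1 36. ]
scene 78 [331.3 200.4] ((9.100000381469727, 15.200000762939453), (12.074766159057617, 6.260990142822266), 63.43495178222656)
[504.8 258.7] -170.1600719221164 [20.2 45.5]
barend [560.3 277.3 120. ]
barend [447.  242.4 120. ]
drumtop [506.5 260.   50. ]
post (array([668.5, -43.3, 165.8]), [np.float64(0.8416047701875038), np.float64(0.8416047701874996)])
post (array([ 642. , -364.1,  163.5]), [np.float64(0.9515983563474087), np.float64(0.9515983563475104)])
strip [713.2 -25.7   8. ]
strip [624.9 -20.2   8. ]
strip [ 595.2 -377.9    8. ]
stripS [ 684.5 -386.8    8. ]
stripS [706.7 -28.    8. ]
stripS [623.4 -21.3   8. ]
```

Run:
```python
from h import *
np.set_printoptions(precision=1,suppress=True)
R=lambda u,v:(300+(u+.5)/5-.5,150+(v+.5)/5-.5)
S=lambda u,v:(90+(u+.5)/5-.5,180+(v+.5)/5-.5)
ps=[tri([ray("top",R(*a)),ray("scene",S(*b))])[0] for a,b in(((130,83),(140+557,305)),((662,122),(140,272)))]
y=ps[0]-ps[1];y[2]=0;y/=np.linalg.norm(y);x=np.array([y[1],-y[0],0]);m=(ps[0]+ps[1])/2;O=m-95*x;O[2]=0
print("O",O,"yaw",np.degrees(np.arctan2(x[1],x[0])))
f=lambda p:np.array([(p-O)@x,(p-O)@y,p[2]])
for nm,a,z in(("tip near",(297,305),198),("tip far",(303,188),198),("back near",(478,312),215),("back far",(480,190),215),("flare near",(338,303),236),("flare near2",(325,303),236),("crossL",(437,260),171),("crossR",(458,260),171),("clampL",(407,100),171),("clampR",(474,100),171)):
    print(nm,f(onz("top",R(*a),z)))
for nm,a,z in(("roof far tip",(465,130),236),("back",(347,130),229),("roof2 tip",(553,80),236),("2", (490,35),236),("tongue tip",(530,180),198)):
    print(nm,f(onz("scene",S(*a),z)))
for nm,a,z in(("scraper",(305,370),10),("canister",(750,215),120),("mug",(610,490),80)):print(nm,onz("top",R(*a),z),f(onz("top",R(*a),z)))
s=r.sense();p=np.array(s["eef_pos"]);Rm=Rn.from_euler("xyz",s["tcp_rot"]).as_matrix()
print(Rm.T@(np.array([506,260,260])-p), Rm)
```

```text
O [ 560.6 -195.9    0. ] yaw -4.713483149829789
tip near [-35.8  58.9 198. ]
tip far [ 33.4  59.3 198. ]
back near [-34.2 -42.9 215. ]
back far [ 36.9 -40.5 215. ]
flare near [-37.2  41.8 236. ]
flare near2 [-37.8  49.2 236. ]
crossL [  0.2 -27.3 171. ]
crossR [  1.1 -39.8 171. ]
clampL [ 95.5  -4.3 171. ]
clampR [ 98.4 -44.4 171. ]
roof far tip [ 33.3  27.4 236. ]
back [ 33.2 -41.3 229. ]
roof2 tip [ -4.9  70.2 236. ]
2 [-34.5  28.1 236. ]
tongue tip [ 38.7  59.1 198. ]
scraper [ 505.1 -170.5   10. ] [-57.3  20.7  10. ]
canister [ 590.6 -429.3  120. ] [  49.1 -230.2  120. ]
mug [ 422.6 -348.2   80. ] [-125.  -163.2   80. ]
[-200.5  -18.1 -379.1] [[ 0.4 -0.  -0.9]
 [ 0.9 -0.   0.4]
 [-0.  -1.   0. ]]
```

```bash
python3 -m crank '[[0,0,0,-1.9,0,-3.6,1],[0,0,0,-1.9,0,-3.6,1],[0,0,0,-1.9,0,-3.6,1],[0,0,0,-1.9,0,-3.6,1],[0,0,0,-1.9,0,-3.6,1],[0,0,0,-1.9,0,-3.6,1],[0,0,0,-1.9,0,-3.6,1],[0,0,0,-1.9,0,-3.6,1],[0,0,0,-1.9,0,-3.6,1],[0,0,0,-1.9,0,-3.6,1]]' 60
cat >> h.py <<'E'
def to(p,yaw_deg):
    s=r.sense();q=np.array(s["eef_pos"]);Rm=Rn.from_euler("xyz",s["tcp_rot"]).as_matrix()
    Rt=(Rn.from_euler("z",yaw_deg,degrees=True)*Rn.from_euler("x",-90,degrees=True)).as_matrix()
    print("t%.2f"%s["clock"],"pos",q.round(1),"rpy",np.degrees(s["tcp_rot"]).round(2),"F",np.array(s["contact_force"]).round(2),"op %.3f"%s["opening"])
    print("shift cm now-axes",(Rm.T@(np.array(p)-q)/10).round(2),"target-axes",(Rt.T@(np.array(p)-q)/10).round(2),"turn",Rn.from_matrix(Rm.T@Rt).as_rotvec(degrees=True).round(2))
E
python3 -c "
from h import *
to([506,260,200],107.3)"
```

```text
clock: 0.98
eef_pos: [493.9, 273.3, 239.0]
tcp_rot: [-1.568, 0.001, 1.216]
contact_force: [1.0, 1.0, -0.1]
opening: 0.996
t0.98 pos [493.9 273.3 239. ] rpy [-8.984e+01  6.000e-02  6.967e+01] F [ 0.97  1.   -0.08] op 0.996
shift cm now-axes [-0.82  3.9  -1.61] target-axes [-1.63  3.9  -0.76] turn [ -0.18 -37.63   0.  ]
```

```bash
python3 -m crank '[[0,-6.3,0,-0.2,0.4,-0.2,1],[0,-6.3,0,-0.2,0.4,-0.2,1],[0,-6.3,0,-0.2,0.5,-0.2,1],[0,-6.3,0,-0.2,0.5,-0.2,1],[0,-6.3,0,-0.2,0.5,-0.2,1],[0,-6.3,0,-0.2,0.5,-0.2,1],[0,0,0,0,0.5,0,1],[0,0,0,0,0.5,0,1],[0,0,0,0,0,0,1],[0,0,0,0,0,0,1]]'
python3 -c "
from h import *
s=r.sense();print(s['eef_pos'].tolist(),s['tcp_rot'].tolist())
cv2.imwrite('pics/w1.png',cams.grab_frame('wrist'))
to([506,260,118],107.3)"
```

```text
clock: 1.82
eef_pos: [510.5, 250.4, 197.5]
tcp_rot: [-1.566, 0.002, 1.886]
contact_force: [-0.1, 0.0, -0.1]
opening: 1.004
[510.4622634225309, 250.4087107689244, 197.4561209197876] [-1.566444922710328, 0.0015977499672359396, 1.8857755659588988]
t1.87 pos [510.3 250.4 197.5] rpy [-8.9740e+01  9.0000e-02  1.0807e+02] F [-0.22 -0.02 -0.48] op 1.000
shift cm now-axes [1.06 7.95 0.08] target-axes [1.04 7.95 0.13] turn [-0.26  0.77 -0.09]
```

View pics/w1.png

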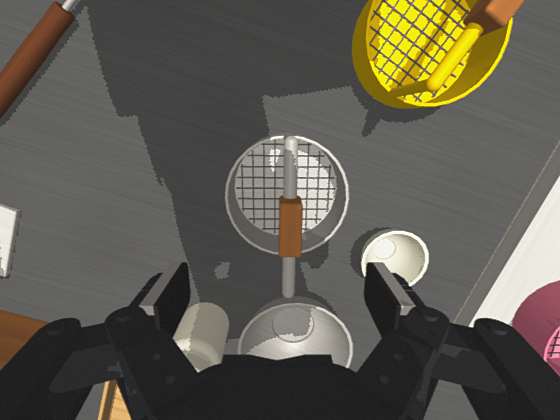

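```bash
python3 -c "
from h import *
P=([510.46,250.41,197.46],[-1.566445,0.001598,1.885776])
im=cv2.imread('pics/w1.png');h=cv2.cvtColor(im,cv2.COLOR_BGR2HSV)
m=(h[...,0]<20)&(h[...,1]>100)&(h[...,2]>50);m[:,:270]=0;m[:,310:]=0;m[:190]=0;m[265:]=0
ys,xs=np.nonzero(m);print(xs.min(),xs.max(),ys.min(),ys.max(),len(xs))
for y in (200,210,230,250):print(y,xs[ys==y].min(),xs[ys==y].max())
c=((xs.min()+xs.max())/2,(ys.min()+ys.max())/2)
print(onz('wrist',(290.5,ys.min()),138,P),onz('wrist',(290.5,ys.max()),138,P))
a=onz('wrist',(291,140),120,P);b=onz('wrist',(288.5,295),120,P);print(a,b,(a+b)/2,np.degrees(np.arctan2(*(b-a)[[1,0]])))
"
```

```text
279 302 196 256 1325
200 280 300
210 280 301
230 279 301
250 279 300
[482.87184497 250.29475584 138.        ] [523.82702753 264.22584546 138.        ]
[449.6024471  240.13847803 120.        ] [564.58209165 277.20292004 120.        ] [507.09226938 258.67069904 120.        ] 17.86706648863949
```

```bash
python3 -m crank '[[-0.1,0.2,0,0.4,0,0.1,1],[-0.1,0,0,0.4,0.3,0,1],[0,0,0,0.2,0.8,0,1],[0,0,0,0,1.2,0,1],[0,0,0,0,1.5,0,1],[0,0,0,0,1.5,0,1],[0,0,0,0,1.2,0,1],[0,0,0,0,0.8,0,1],[0,0,0,0,0.3,0,1],[0,0,0,0,0,0,1]]'
python3 -c "
from h import *
to([506,259,118],107.7)
s=r.sense();print(s['eef_pos'].tolist(),s['tcp_rot'].tolist())
cv2.imwrite('pics/w2.png',cams.grab_frame('wrist'))"
```

```text
clock: 2.7
eef_pos: [505.6, 263.8, 117.5]
tcp_rot: [-1.575, 0.0, 1.879]
contact_force: [0.2, -0.1, 0.7]
opening: 1.002
t2.70 pos [505.6 263.8 117.5] rpy [-9.0210e+01  3.0000e-02  1.0765e+02] F [ 0.22 -0.13  0.69] op 1.002
shift cm now-axes [-0.47 -0.05  0.11] target-axes [-0.47 -0.05  0.11] turn [ 0.21 -0.05 -0.03]
[505.6069971870195, 263.7731437591538, 117.48429752285118] [-1.574522090648259, 0.000467119119809567, 1.8788313699567762]
```

View pics/w2.png

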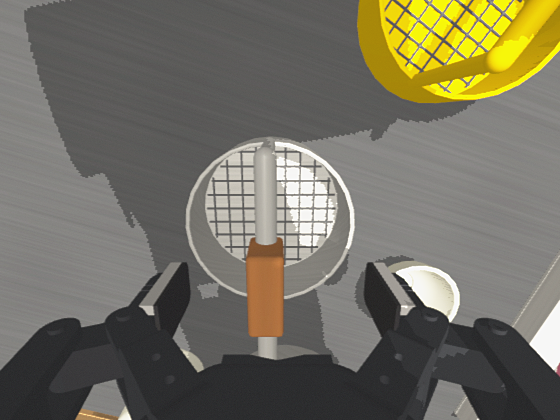

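```bash
python3 -m crank '[[0.1,0,0,-0.3,0,0.1,1],[0.1,0,0,-0.15,0,0,1],[0,0,0,0,0,0,1],[0,0,0,0,0,0,0.3],[0,0,0,0,0,0,-0.4],[0,0,0,0,0,0,-1],[0,0,0,0,0,0,-1],[0,0,0,0,0,0,-1],[0,0,0,0,0,0,-1],[0,0,0,0,0,0,-1]]' 60
python3 -c "
from h import *
to([506,259,118],107.7)
cv2.imwrite('pics/w3.png',cams.grab_frame('wrist'))"
```

```text
clock: 3.58
eef_pos: [508.4, 259.5, 121.4]
tcp_rot: [-1.577, -0.0, 1.878]
contact_force: [-0.0, -0.5, -1.5]
opening: 0.174
t3.58 pos [508.4 259.5 121.4] rpy [-9.0340e+01 -1.0000e-02  1.0763e+02] F [-0.02 -0.5  -1.52] op 0.174
shift cm now-axes [0.03 0.34 0.24] target-axes [0.03 0.34 0.24] turn [ 0.34 -0.07  0.01]
```

View pics/w3.png

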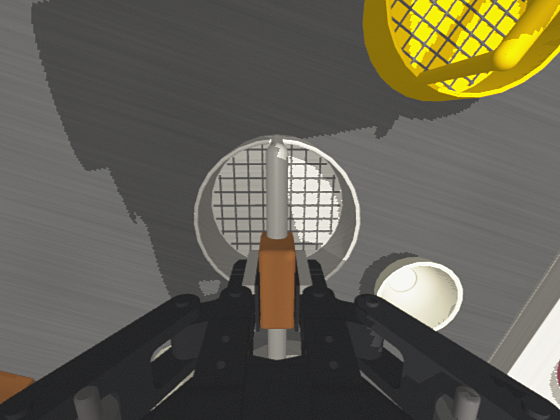

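```bash
python3 -m crank '[[0,0,0,0,-0.3,0,-1],[0,0,0,0,-0.6,0,-1],[0,0,0,0,-1,0,-1],[0,0,0,0,-1.5,0,-1],[0,0,0,0,-1.5,0,-1],[0,0,0,0,-1.5,0,-1],[0,0,0,0,-1.5,0,-1],[0,0,0,0,-1.5,0,-1],[0,0,0,0,-1,0,-1],[0,0,0,0,-0.5,0,-1]]' 60
python3 -c "
from h import *
to([559.4,-209.9,214],85.3)
s=r.sense();print(s['eef_pos'].tolist(),s['tcp_rot'].tolist())
cv2.imwrite('pics/w4.png',cams.grab_frame('wrist'))"
```

```text
clock: 4.47
eef_pos: [505.1, 258.4, 237.9]
tcp_rot: [-1.571, 0.0, 1.878]
contact_force: [0.7, 0.7, -1.7]
opening: 0.176
t4.47 pos [505.1 258.4 237.9] rpy [-9.0000e+01  1.0000e-02  1.0763e+02] F [ 0.75  0.7  -1.75] op 0.176
shift cm now-axes [-46.28   2.4    9.01] target-axes [-46.23   2.39  -9.25] turn [ 1.000e-02  2.233e+01 -1.000e-02]
[505.11665265048276, 258.4436058771454, 237.93280185899752] [-1.5708643958578703, 0.00014769275873649512, 1.8784724504770125]
```

View pics/w4.png

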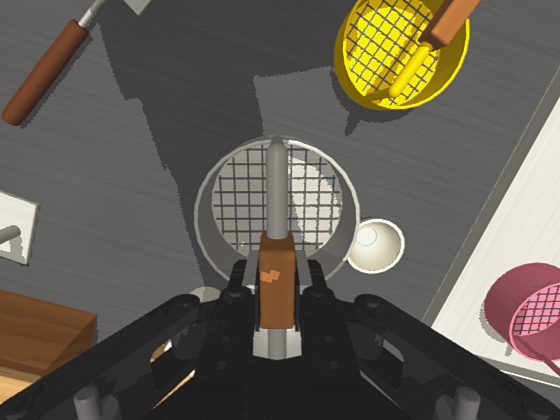

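```bash
python3 -c "
from h import *
P=([505.12,258.44,237.93],[-1.570864,0.000148,1.878472])
P0=([0,0,0],[-np.pi/2,0,np.pi/2]) # tool x=+y,z=-x
for z in(-1.4,1,-4):
  print(z,onz('wrist',(277,140),z,P0),onz('wrist',(277,233),z+18,P0),onz('wrist',(278,328),z+18,P0))
im=cv2.imread('pics/w4.png');cv2.imwrite('pics/w4z.png',cv2.resize(im[120:380,170:390],None,fx=2.3,fy=2.3,interpolation=cv2.INTER_CUBIC))
"
```

```text
-1.4 [-66.02770188  -0.37657307  -1.4       ] [-29.99466999  -0.39128029  16.6       ] [16.45291036  0.05825079 16.6       ]
1 [-66.19496401  -0.37782569   1.        ] [-30.94233864  -0.39242171  19.        ] [14.53311977  0.04770093 19.        ]
-4 [-65.84650124  -0.37521607  -4.        ] [-28.96802895  -0.39004374  14.        ] [18.5326835  0.0696798 14.       ]
```

View pics/w4z.png

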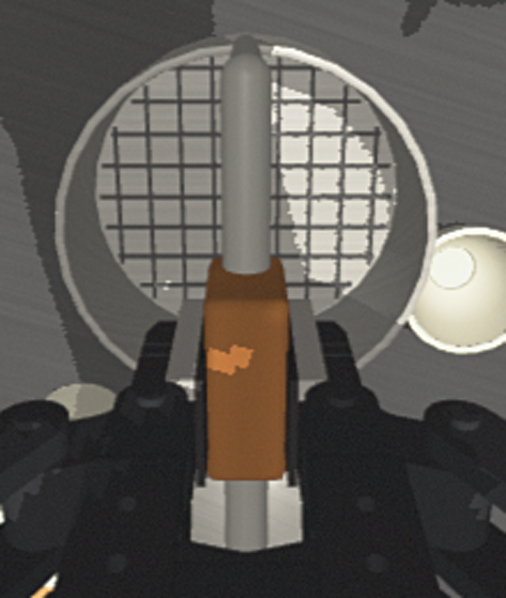

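```bash
python3 -m crank '[[0,0,0,-0.5,0,0.1,-1],[0,0,0,-1,0,0.1,-1],[0,4.5,0,-1.5,0,0.2,-1],[0,4.5,0,-2,0,0,-1],[0,4.5,0,-2.5,0,-0.2,-1],[0,4.5,0,-2.5,0,-0.4,-1],[0,4.3,0,-2.5,0,-0.6,-1],[0,0,0,-2.5,0,-0.7,-1],[0,0,0,-2,0,-0.6,-1],[0,0,0,-1,0,-0.3,-1]]'
python3 -c "
from h import *
to([572.6,-86.5,238],85.3)"
```

```text
clock: 5.35
eef_pos: [539.5, 66.4, 230.6]
tcp_rot: [-1.56, 0.005, 1.474]
contact_force: [0.5, 0.8, -1.5]
opening: 0.18
t5.35 pos [539.5  66.4 230.6] rpy [-89.4    0.26  84.48] F [ 0.52  0.81 -1.51] op 0.180
shift cm now-axes [-14.9   -0.72  -4.76] target-axes [-14.96  -0.74  -4.55] turn [-0.6  -0.82 -0.25]
```

```bash
python3 -m crank '[[-0.3,-0.4,0,-1,-0.2,-0.3,-1],[-0.3,-0.4,-0.1,-1.5,-0.2,-0.5,-1],[0,0,-0.1,-2,-0.2,-0.7,-1],[0,0,0,-2.2,-0.1,-0.7,-1],[0,0,0,-2.2,0,-0.7,-1],[0,0,0,-2.2,0,-0.7,-1],[0,0,0,-1.8,0,-0.5,-1],[0,0,0,-1,0,-0.3,-1],[0,0,0,-0.4,0,-0.1,-1],[0,0,0,0,0,0,-1]]'
python3 -c "
from h import *
to([572.6,-86.5,238],85.3)
s=r.sense();print(s['eef_pos'].tolist(),s['tcp_rot'].tolist())
cv2.imwrite('pics/w5.png',cams.grab_frame('wrist'))
for n in('top','scene'):cv2.imwrite('pics/%s5.png'%n,cams.grab_frame(n))
t=cv2.imread('pics/top5.png');s=cv2.imread('pics/scene5.png')
cv2.imwrite('pics/s5z.png',cv2.resize(s[160:290,90:290],None,fx=4,fy=4,interpolation=cv2.INTER_CUBIC))
cv2.imwrite('pics/t5z.png',cv2.resize(t[120:260,260:450],None,fx=4,fy=4,interpolation=cv2.INTER_CUBIC))
"
```

```text
clock: 6.18
eef_pos: [567.9, -91.5, 229.8]
tcp_rot: [-1.557, 0.001, 1.486]
contact_force: [0.2, 0.3, -2.4]
opening: 0.178
t6.18 pos [567.9 -91.5 229.8] rpy [-8.923e+01  3.000e-02  8.514e+01] F [ 0.21  0.3  -2.41] op 0.178
shift cm now-axes [ 0.53 -0.83 -0.42] target-axes [ 0.53 -0.82 -0.43] turn [-0.77 -0.16 -0.03]
[567.8770713649834, -91.4701374364584, 229.75565199158436] [-1.557390665852815, 0.0005861288781445761, 1.4859022541969371]
```

View pics/w5.png

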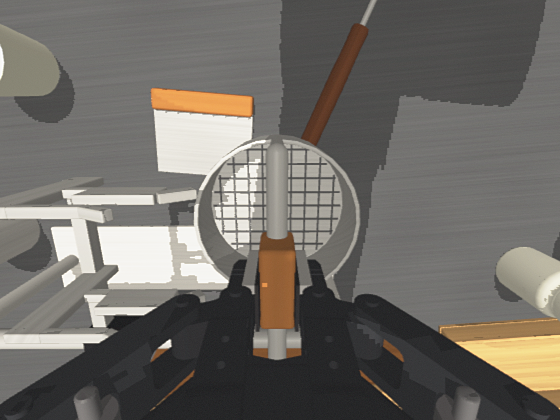

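View pics/s5z.png

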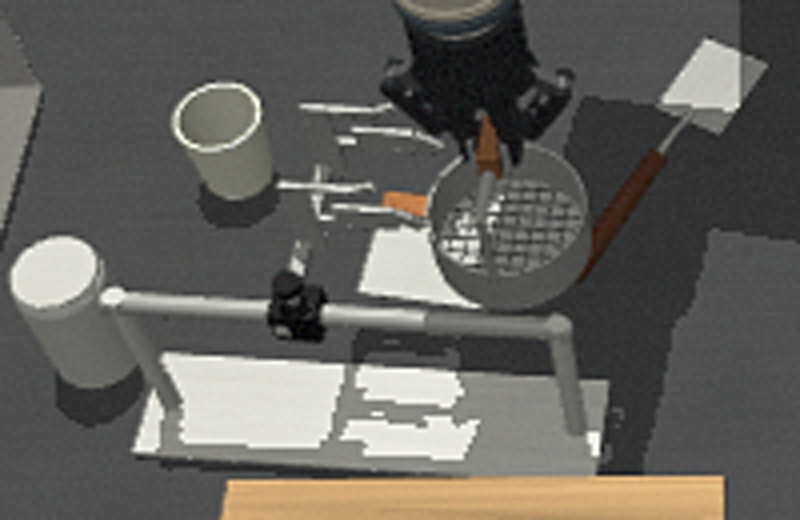

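View pics/t5z.png

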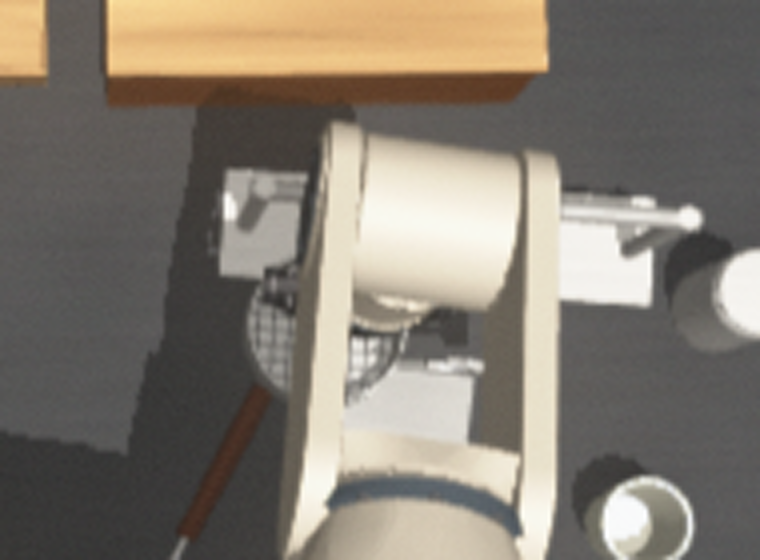

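```bash
cat >> h.py <<'E'
O=np.array([560.6,-195.9,0]);yv=np.array([.0822,.9966,0]);xv=np.array([.9966,-.0822,0])
f=lambda p:np.array([(p-O)@xv,(p-O)@yv,p[2]])
E
python3 -c "
from h import *
P=([567.88,-91.47,229.76],[-1.557391,.000586,1.485902])
im=cv2.imread('pics/w5.png');cv2.imwrite('pics/w5z.png',cv2.resize(im[150:370,0:250],None,fx=3,fy=2.7,interpolation=cv2.INTER_CUBIC))
for nm,p,z in (('flare',(110,215),236),('tip',(196,192),198),('tipfar',(190,297),198)):print(nm,f(onz('wrist',p,z,P)).round(1))
"
```

```text
flare [-35.5  30.6 236. ]
tip [-37.   58.8 198. ]
tipfar [ 30.1  49.8 198. ]
```

View pics/w5z.png

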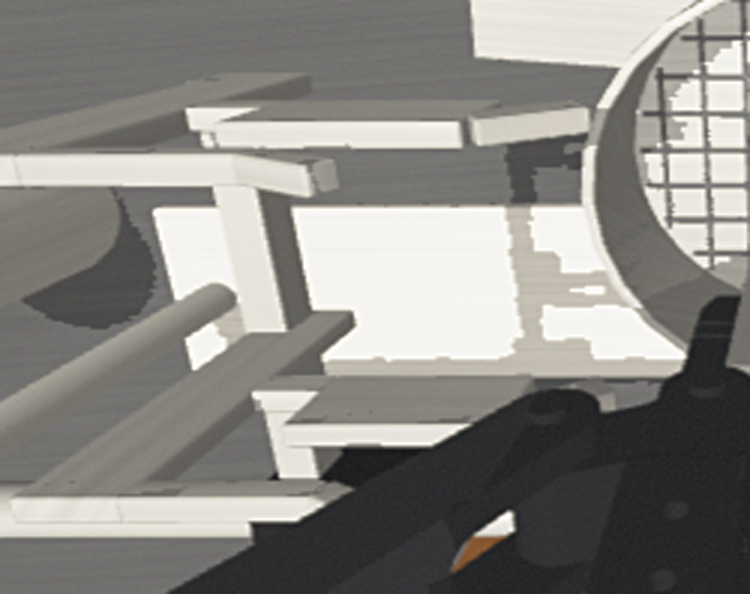

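```bash
python3 -c "
from h import *
P=([567.88,-91.47,229.76],[-1.557391,.000586,1.485902])
def q(x,y,z):
    p=proj('wrist',O+x*xv+(y-13.5)*yv+[0,0,z],P); return (np.array([p[0]*3,(p[1]-150)*2.7])).round(0)
for x in(-35,35):
  for y,z in((-7,229),(-7,205),(-7,171),(-7,139),(-24,171),(-24,139),(-40,139),(7,205),(7,191),(52,205),(52,195),(72,198)):print(x,y,z,q(x,y,z))
print('rail',q(95,-24,171),q(95,-60,155),'post',q(95,-146.5,0),q(95,-146.5,155))
"
```

```text
-35 -7 229 [ 25. 167.]
-35 -7 205 [140. 132.]
-35 -7 171 [256.  97.]
-35 -7 139 [334.  74.]
-35 -24 171 [177.  98.]
-35 -24 139 [266.  74.]
-35 -40 139 [203.  74.]
-35 7 205 [217. 132.]
-35 7 191 [264. 116.]
-35 52 205 [466. 131.]
-35 52 195 [487. 120.]
-35 72 198 [587. 123.]
35 -7 229 [126. 508.]
35 -7 205 [215. 434.]
35 -7 171 [309. 357.]
35 -7 139 [375. 302.]
35 -24 171 [238. 357.]
35 -24 139 [312. 302.]
35 -40 139 [254. 303.]
35 7 205 [284. 434.]
35 7 191 [322. 399.]
35 52 205 [507. 434.]
35 52 195 [523. 408.]
35 72 198 [614. 415.]
rail [282. 544.] [185. 505.] post [232. 287.] [-129.  506.]
```

```bash
cat >> h.py <<'E'
def hk(x,y,z): to(O+x*xv+(y-13.5)*yv+[0,0,z],85.3); s=r.sense(); g=f(np.array(s["eef_pos"])); print("hookframe TCP",(g+[0,13.5,0]).round(1))
E
python3 -c "
from h import *
hk(3.5,85,215)"
```

```text
t6.33 pos [567.8 -90.  230. ] rpy [-8.924e+01  1.000e-02  8.522e+01] F [ 0.12  0.03 -2.64] op 0.176
shift cm now-axes [-3.46  1.5  -0.53] target-axes [-3.46  1.5  -0.5 ] turn [-0.76 -0.08 -0.01]
hookframe TCP [ -1.5 119.6 230. ]
```

```bash
python3 -m crank '[[-0.2,0,0,-0.3,0.2,-0.1,-1],[-0.2,0,0,-0.5,0.2,-0.1,-1],[-0.2,0,0,-0.5,0.2,-0.1,-1],[-0.2,0,0,-0.5,0.2,-0.1,-1],[0,0,0,-0.5,0.2,-0.1,-1],[0,0,0,-0.5,0.2,0,-1],[0,0,0,-0.4,0.2,0,-1],[0,0,0,-0.2,0.1,0,-1],[0,0,0,0,0,0,-1],[0,0,0,0,0,0,-1]]'
python3 -c "
from h import *
hk(3.5,47,215)"
```

```text
clock: 7.17
eef_pos: [569.8, -125.1, 213.3]
tcp_rot: [-1.573, -0.0, 1.491]
contact_force: [-0.2, 0.4, -2.0]
opening: 0.18
t7.17 pos [ 569.8 -125.1  213.3] rpy [-9.011e+01 -2.000e-02  8.542e+01] F [-0.21  0.44 -1.97] op 0.180
shift cm now-axes [-3.78 -0.17 -0.01] target-axes [-3.78 -0.17 -0.01] turn [0.11 0.12 0.02]
hookframe TCP [  3.4  84.8 213.3]
```

```bash
python3 -m crank '[[0,0,0,-0.2,-0.1,0,-1],[0,0,0,-0.4,-0.1,0,-1],[0,0,0,-0.5,0,0,-1],[0,0,0,-0.5,0,0,-1],[0,0,0,-0.5,0,0,-1],[0,0,0,-0.5,0,0,-1],[0,0,0,-0.5,0,0,-1],[0,0,0,-0.3,0,0,-1],[0,0,0,-0.1,0,0,-1],[0,0,0,0,0,0,-1]]'
python3 -c "
from h import *
hk(3.5,47,215)
cv2.imwrite('pics/w6.png',cams.grab_frame('wrist'))
s=cams.grab_frame('scene')
cv2.imwrite('pics/s6z.png',cv2.resize(s[160:290,90:250],None,fx=5,fy=4.5,interpolation=cv2.INTER_CUBIC))"
```

```text
clock: 8.0
eef_pos: [567.0, -164.1, 216.0]
tcp_rot: [-1.574, -0.0, 1.491]
contact_force: [0.1, 0.2, -2.8]
opening: 0.178
t8.00 pos [ 567.  -164.1  216. ] rpy [-90.16  -0.    85.42] F [ 0.07  0.23 -2.84] op 0.178
shift cm now-axes [0.12 0.1  0.02] target-axes [0.12 0.1  0.02] turn [0.16 0.12 0.  ]
hookframe TCP [  3.7  45.8 216. ]
```

View pics/w6.png

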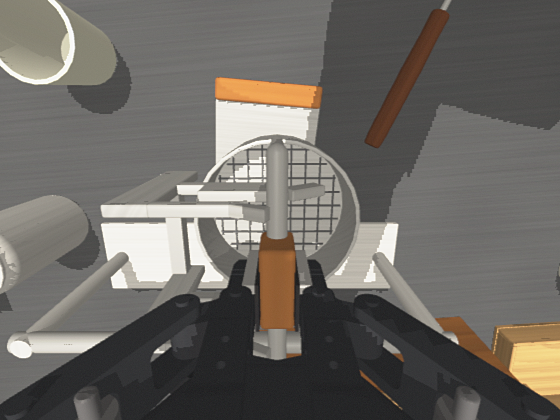

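View pics/s6z.png

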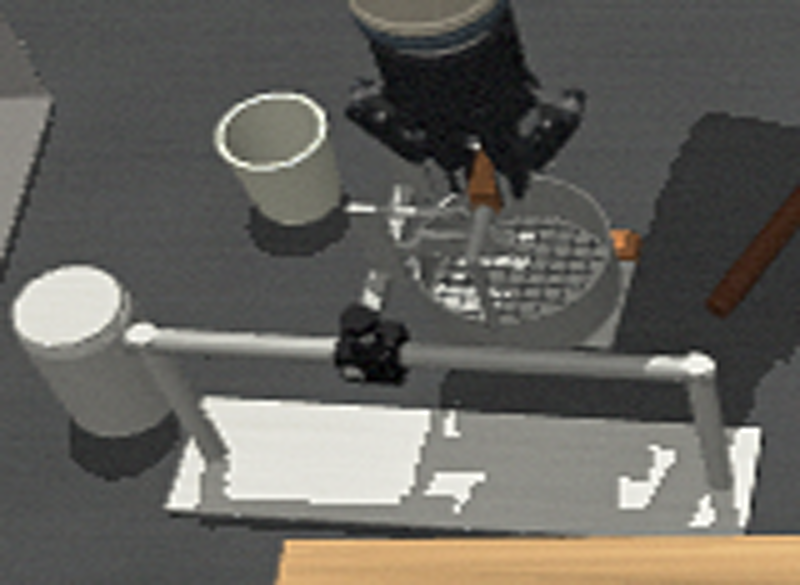

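```bash
python3 -m crank '[[0,0,0,0,0.1,0,-1],[0,0,0,0,0.1,0,-1],[0,0,0,0,0.1,0,-1],[0,0,0,0,0,0,-1],[0,0,0,0,0,0,-1],[0,0,0,0,0,0,-1],[0,0,0,0,0,0,-1],[0,0,0,0,0,0,-1],[0,0,0,0,0,0,-1],[0,0,0,0,0,0,-1]]'
python3 -c "
from h import *
hk(3.5,47,211.4)"
```

```text
clock: 8.93
eef_pos: [567.0, -162.5, 212.6]
tcp_rot: [-1.573, -0.001, 1.492]
contact_force: [0.7, -0.2, -3.0]
opening: 0.177
t8.93 pos [ 567.  -162.5  212.6] rpy [-9.014e+01 -3.000e-02  8.550e+01] F [ 0.74 -0.23 -2.99] op 0.177
shift cm now-axes [-0.03  0.12  0.02] target-axes [-0.03  0.12  0.02] turn [0.14 0.2  0.03]
hookframe TCP [  3.7  47.3 212.6]
```

```bash
python3 -m crank '[[0,0,0,0,0.05,0,-1],[0,0,0,0,0.05,0,-1],[0,0,0,0,0.05,0,-1],[0,0,0,0,0.05,0,-1],[0,0,0,0,0,0,-1],[0,0,0,0,0,0,-1],[0,0,0,0,0,0,-1],[0,0,0,0,0,0,-1],[0,0,0,0,0,0,-1],[0,0,0,0,0,0,-1]]'
python3 -c "
from h import *
hk(3.5,47,211.4)"
```

```text
clock: 9.77
eef_pos: [567.2, -162.6, 211.2]
tcp_rot: [-1.574, -0.0, 1.492]
contact_force: [-1.3, -0.1, -1.2]
opening: 0.175
t9.77 pos [ 567.2 -162.6  211.2] rpy [-9.019e+01 -3.000e-02  8.550e+01] F [-1.33 -0.09 -1.22] op 0.175
shift cm now-axes [-0.02 -0.02  0.03] target-axes [-0.02 -0.02  0.03] turn [0.19 0.2  0.03]
hookframe TCP [  3.8  47.2 211.2]
```

```bash
python3 -m crank '[[0,0,0,0,0.06,0,-1],[0,0,0,0,0.06,0,-1],[0,0,0,0,0.06,0,-1],[0,0,0,0,0,0,-1],[0,0,0,0,0,0,-1],[0,0,0,0,0,0,-1],[0,0,0,0,0,0,-1],[0,0,0,0,0,0,-1],[0,0,0,0,0,0,-1],[0,0,0,0,0,0,-1]]'
python3 -c "
from h import *
hk(3.5,47,211.4)
for i in range(3):print(r.sense()['contact_force'])"
```

```text
clock: 10.6
eef_pos: [567.3, -162.6, 211.2]
tcp_rot: [-1.575, -0.0, 1.492]
contact_force: [-1.1, 0.9, 0.2]
opening: 0.169
t10.60 pos [ 567.3 -162.6  211.2] rpy [-9.023e+01 -2.000e-02  8.550e+01] F [-1.09  0.87  0.17] op 0.169
shift cm now-axes [-0.02 -0.02  0.05] target-axes [-0.02 -0.02  0.05] turn [0.23 0.2  0.02]
hookframe TCP [  4.   47.2 211.2]
[-1.09068583  0.87172756  0.17278132]
[-1.09068583  0.87172756  0.17278132]
[-1.09068583  0.87172756  0.17278132]
```

```bash
python3 -m crank '[[0.1,-0.1,0,0,-0.15,0,-1],[0.1,-0.1,0,0,-0.15,0,-1],[0,0,0,-0.2,0,0,-1],[0,0,0,-0.3,0,0,-1],[0,0,0,-0.4,0,0,-1],[0,0,0,-0.4,0,0,-1],[0,0,0,-0.4,0,0,-1],[0,0,0,-0.3,0,0,-1],[0,0,0,-0.1,0,0,-1],[0,0,0,0,0,0,-1]]'
python3 -c "
from h import *
hk(3.5,10,214.2)"
```

```text
clock: 11.43
eef_pos: [565.3, -186.4, 213.1]
tcp_rot: [-1.57, -0.0, 1.496]
contact_force: [0.3, -0.6, -2.9]
opening: 0.175
t11.43 pos [ 565.3 -186.4  213.1] rpy [-8.994e+01 -1.000e-02  8.570e+01] F [ 0.34 -0.63 -2.92] op 0.175
shift cm now-axes [-1.34 -0.11  0.05] target-axes [-1.34 -0.11  0.04] turn [-0.06  0.4   0.01]
hookframe TCP [  3.9  23.4 213.1]
```

```bash
python3 -m crank '[[0,0.2,0,-0.1,-0.1,0,-1],[0,0.2,0,-0.2,0,0,-1],[0,0,0,-0.3,0,0,-1],[0,0,0,-0.3,0,0,-1],[0,0,0,-0.2,0,0,-1],[0,0,0,-0.2,0,0,-1],[0,0,0,-0.1,0,0,-1],[0,0,0,0,0,0,-1],[0,0,0,0,0,0,-1],[0,0,0,0,0,0,-1]]'
python3 -c "
from h import *
hk(3.5,-2,214.2)"
```

```text
clock: 12.27
eef_pos: [564.0, -201.8, 214.2]
tcp_rot: [-1.57, -0.0, 1.488]
contact_force: [0.0, 0.4, -2.9]
opening: 0.178
t12.27 pos [ 564.  -201.8  214.2] rpy [-8.994e+01 -2.000e-02  8.525e+01] F [ 0.01  0.37 -2.85] op 0.178
shift cm now-axes [-0.99 -0.    0.04] target-axes [-0.99 -0.    0.04] turn [-0.06 -0.05  0.02]
hookframe TCP [  3.9   7.9 214.2]
```

Now feel for the back in 1 mm rows.

```bash
python3 -m crank '[[0,0,0,-0.1,0,0,-1],[0,0,0,-0.1,0,0,-1],[0,0,0,-0.1,0,0,-1],[0,0,0,-0.1,0,0,-1],[0,0,0,-0.1,0,0,-1],[0,0,0,-0.1,0,0,-1],[0,0,0,0,0,0,-1],[0,0,0,0,0,0,-1],[0,0,0,0,0,0,-1],[0,0,0,0,0,0,-1]]'
python3 -c "
from h import *
hk(3.5,-2,214.2)"
```

```text
clock: 13.1
eef_pos: [563.5, -208.2, 214.1]
tcp_rot: [-1.57, -0.0, 1.488]
contact_force: [-0.0, 0.2, -2.2]
opening: 0.177
t13.10 pos [ 563.5 -208.2  214.1] rpy [-8.994e+01 -3.000e-02  8.527e+01] F [-0.03  0.19 -2.23] op 0.177
shift cm now-axes [-0.35 -0.01  0.04] target-axes [-0.35 -0.01  0.04] turn [-0.06 -0.03  0.03]
hookframe TCP [  3.9   1.5 214.1]
```

```bash
python3 -m crank '[[0,0,0,-0.08,0,0,-1],[0,0,0,-0.08,0,0,-1],[0,0,0,-0.08,0,0,-1],[0,0,0,-0.08,0,0,-1],[0,0,0,0,0,0,-1],[0,0,0,0,0,0,-1],[0,0,0,0,0,0,-1],[0,0,0,0,0,0,-1],[0,0,0,0,0,0,-1],[0,0,0,0,0,0,-1]]'
python3 -c "
from h import *
hk(3.5,-2,214.2)"
```

```text
clock: 13.93
eef_pos: [563.2, -211.6, 214.2]
tcp_rot: [-1.57, -0.0, 1.488]
contact_force: [-0.6, -0.3, -3.0]
opening: 0.17
t13.93 pos [ 563.2 -211.6  214.2] rpy [-8.994e+01 -3.000e-02  8.527e+01] F [-0.6  -0.33 -3.02] op 0.170
shift cm now-axes [-0.   -0.    0.04] target-axes [-0.   -0.    0.04] turn [-0.06 -0.03  0.03]
hookframe TCP [  3.9  -2.  214.2]
```

```bash
python3 -m crank '[[0,0,0,-0.08,0,0,-1],[0,0,0,-0.08,0,0,-1],[0,0,0,-0.08,0,0,-1],[0,0,0,0,0,0,-1],[0,0,0,0,0,0,-1],[0,0,0,0,0,0,-1],[0,0,0,0,0,0,-1],[0,0,0,0,0,0,-1],[0,0,0,0,0,0,-1],[0,0,0,0,0,0,-1]]'
python3 -c "
from h import *
hk(3.5,-2,214.2)"
```

```text
clock: 14.77
eef_pos: [563.1, -212.4, 214.1]
tcp_rot: [-1.569, -0.004, 1.488]
contact_force: [1.1, 1.3, -2.9]
opening: 0.177
t14.77 pos [ 563.1 -212.4  214.1] rpy [-89.92  -0.2   85.27] F [ 1.07  1.33 -2.92] op 0.177
shift cm now-axes [ 0.08 -0.01  0.03] target-axes [ 0.08 -0.01  0.03] turn [-0.08 -0.03  0.2 ]
hookframe TCP [  3.8  -2.8 214.1]
```

```bash
python3 -m crank '[[0,0,0,-0.08,0,0,-1],[0,0,0,-0.08,0,0,-1],[0,0,0,-0.08,0,0,-1],[0,0,0,0,0,0,-1],[0,0,0,0,0,0,-1],[0,0,0,0,0,0,-1],[0,0,0,0,0,0,-1],[0,0,0,0,0,0,-1],[0,0,0,0,0,0,-1],[0,0,0,0,0,0,-1]]'
python3 -c "
from h import *
hk(3.5,-2,214.2)"
```

```text
clock: 15.6
eef_pos: [563.1, -212.5, 214.1]
tcp_rot: [-1.569, -0.008, 1.488]
contact_force: [0.3, 2.5, -2.3]
opening: 0.173
t15.60 pos [ 563.1 -212.5  214.1] rpy [-89.91  -0.46  85.25] F [ 0.26  2.45 -2.34] op 0.173
shift cm now-axes [ 0.08 -0.01  0.04] target-axes [ 0.08 -0.01  0.04] turn [-0.09 -0.05  0.46]
hookframe TCP [  3.9  -2.8 214.1]
```

```bash
python3 -m crank '[[0,0,0.25,0.1,0,0,-1],[0,0,0.2,0.1,0,0,-1],[0,0,0,0,0,0,-1],[0,0,0,0,0.1,0,-1],[0,0,0,0,0.15,0,-1],[0,0,0,0,0.15,0,-1],[0,0,0,0,0.1,0,-1],[0,0,0,0,0,0,-1],[0,0,0,0,0,0,-1],[0,0,0,0,0,0,-1]]'
python3 -c "
from h import *
hk(3.5,-0.6,198)"
```

```text
clock: 16.43
eef_pos: [563.1, -211.8, 208.3]
tcp_rot: [-1.569, 0.003, 1.488]
contact_force: [-0.0, 0.8, -3.6]
opening: 0.178
t16.43 pos [ 563.1 -211.8  208.3] rpy [-89.9    0.18  85.25] F [-0.01  0.77 -3.64] op 0.178
shift cm now-axes [0.16 1.03 0.02] target-axes [0.15 1.03 0.03] turn [-0.1  -0.05 -0.18]
hookframe TCP [  3.8  -2.1 208.3]
```

```bash
python3 -m crank '[[0,0,-0.1,0.08,0,0,-1],[0,0,0,0.06,0,0,-1],[0,0,0,0,0.1,0,-1],[0,0,0,0,0.1,0,-1],[0,0,0,0,0.1,0,-1],[0,0,0,0,0.1,0,-1],[0,0,0,0,0.1,0,-1],[0,0,0,0,0,0,-1],[0,0,0,0,0,0,-1],[0,0,0,0,0,0,-1]]'
python3 -c "
from h import *
hk(3.5,-0.6,197.2)"
```

```text
clock: 17.27
eef_pos: [563.2, -210.3, 202.8]
tcp_rot: [-1.569, 0.001, 1.488]
contact_force: [0.3, -0.1, -2.4]
opening: 0.174
t17.27 pos [ 563.2 -210.3  202.8] rpy [-8.990e+01  7.000e-02  8.525e+01] F [ 0.27 -0.1  -2.41] op 0.174
shift cm now-axes [0.   0.56 0.03] target-axes [0.   0.56 0.03] turn [-0.1  -0.05 -0.07]
hookframe TCP [  3.8  -0.6 202.8]
```

```bash
python3 -m crank '[[0,0,0,0,0.1,0,-1],[0,0,0,0,0.1,0,-1],[0,0,0,0,0.1,0,-1],[0,0,0,0,0.08,0,-1],[0,0,0,0,0.08,0,-1],[0,0,0,0,0,0,-1],[0,0,0,0,0,0,-1],[0,0,0,0,0,0,-1],[0,0,0,0,0,0,-1],[0,0,0,0,0,0,-1]]'
python3 -c "
from h import *
hk(3.5,-0.6,197.2)"
```

```text
clock: 18.1
eef_pos: [563.2, -210.3, 197.8]
tcp_rot: [-1.569, 0.001, 1.488]
contact_force: [-0.5, -0.0, -2.5]
opening: 0.176
t18.10 pos [ 563.2 -210.3  197.8] rpy [-8.990e+01  7.000e-02  8.525e+01] F [-0.46 -0.05 -2.54] op 0.176
shift cm now-axes [0.   0.06 0.03] target-axes [0.   0.06 0.03] turn [-0.1  -0.05 -0.07]
hookframe TCP [  3.8  -0.6 197.8]
```

```bash
python3 -m crank '[[0,0,0,0,0.05,0,-1],[0,0,0,0,0.05,0,-1],[0,0,0,0,0.05,0,-1],[0,0,0,0,0.05,0,-1],[0,0,0,0,0,0,-1],[0,0,0,0,0,0,-1],[0,0,0,0,0,0,-1],[0,0,0,0,0,0,-1],[0,0,0,0,0,0,-1],[0,0,0,0,0,0,-1]]'
python3 -c "
from h import *
hk(3.5,-0.6,197.2)"
```

```text
clock: 18.93
eef_pos: [563.4, -210.4, 197.3]
tcp_rot: [-1.57, 0.002, 1.488]
contact_force: [-1.6, 0.7, 1.4]
opening: 0.176
t18.93 pos [ 563.4 -210.4  197.3] rpy [-89.97   0.09  85.25] F [-1.63  0.67  1.36] op 0.176
shift cm now-axes [0.01 0.01 0.05] target-axes [0.01 0.01 0.05] turn [-0.03 -0.05 -0.09]
hookframe TCP [  4.   -0.7 197.3]
```

```bash
python3 -m crank '[[0,0,0,0,0,0,-0.6],[0,0,0,0,0,0,-0.5],[0,0,0,0,0,0,-0.4],[0,0,0,0,0,0,-0.3],[0,0,0,0,0,0,-0.2],[0,0,0,0,0,0,-0.1],[0,0,0,0,0,0,0],[0,0,0,0,0,0,0.1],[0,0,0,0,0,0,0.1],[0,0,0,0,0,0,0.1]]' 20
python3 -c "
from h import *
hk(3.5,-0.6,197.2)
cv2.imwrite('pics/w7.png',cams.grab_frame('wrist'))"
```

```text
clock: 19.77
eef_pos: [564.6, -210.8, 197.3]
tcp_rot: [-1.573, 0.002, 1.488]
contact_force: [0.4, 0.3, 0.1]
opening: 0.549
t19.77 pos [ 564.6 -210.8  197.3] rpy [-90.1    0.13  85.25] F [0.41 0.31 0.13] op 0.549
shift cm now-axes [0.04 0.01 0.17] target-axes [0.04 0.01 0.17] turn [ 0.1  -0.05 -0.13]
hookframe TCP [  5.2  -1.  197.3]
```

View pics/w7.png

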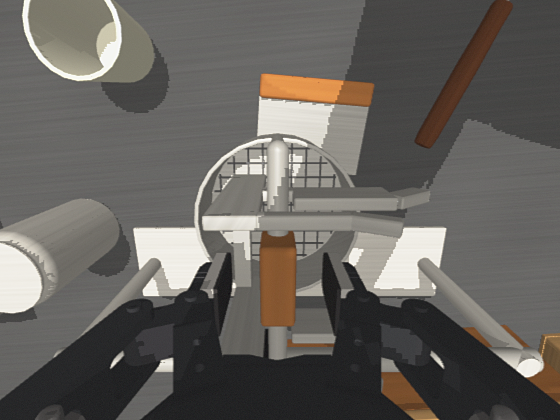

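```bash
python3 -m crank '[[0,0,0,0,-0.2,0,0.1],[0,0,0,0,-0.5,0,0.1],[0,0,0,0,-1,0,0.1],[0,0,0,0,-1.5,0,0.1],[0,0,0,0,-1.5,0,0.1],[0,0,0,0,-1.5,0,0.1],[0,0,0,0,-1.5,0,0.1],[0,0,0,0,-1.5,0,0.1],[0,0,0,0,-1,0,0.1],[0,0,0,0,-0.3,0,0.1]]'
python3 -c "
from h import *
s=r.sense();print(s['eef_pos'].tolist(),s['tcp_rot'].tolist(),s['contact_force'])
cv2.imwrite('pics/w8.png',cams.grab_frame('wrist'))
s=cams.grab_frame('scene');cv2.imwrite('pics/s8.png',s)
cv2.imwrite('pics/s8z.png',cv2.resize(s[160:290,90:250],None,fx=5,fy=4.5,interpolation=cv2.INTER_CUBIC))"
```

```text
clock: 20.65
eef_pos: [564.0, -210.4, 312.7]
tcp_rot: [-1.573, 0.002, 1.488]
contact_force: [0.4, -0.5, 0.1]
opening: 0.549
[564.0469348718457, -210.44595468703653, 312.7266168767389] [-1.5734386907186195, 0.002468199293874207, 1.4878315417669457] [ 0.36302781 -0.52669543  0.10339871]
```

View pics/w8.png

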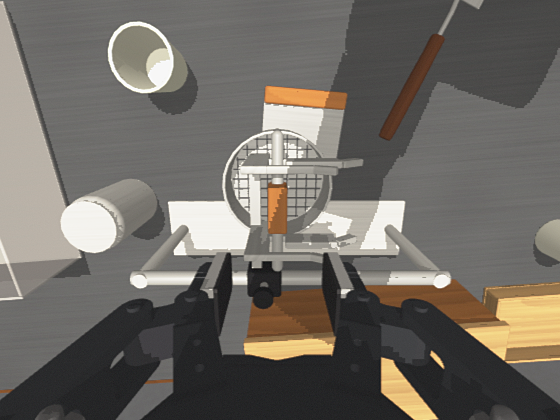

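View pics/s8z.png

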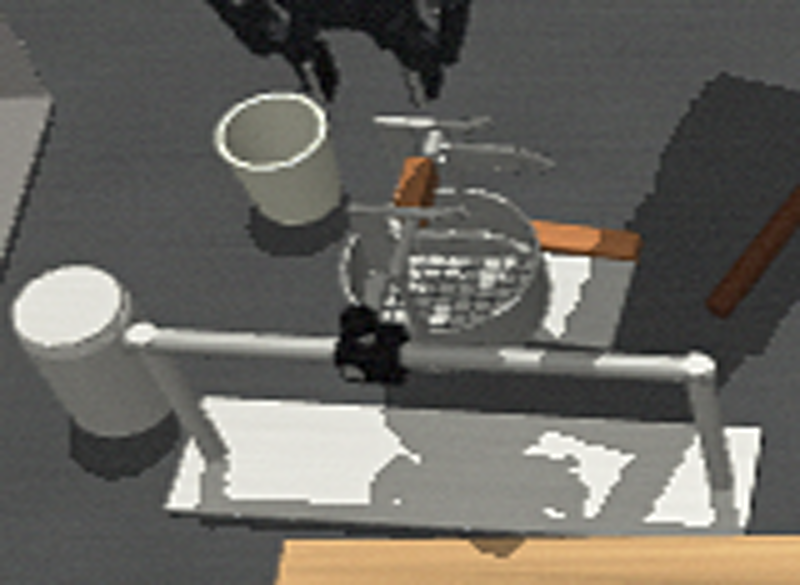

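```bash
python3 -m crank '[[0,0,0,0,-0.3,0,0.1],[0,0,0,0,0,0,0.1],[0,0,0,0,0,0,0.1],[0,0,0,0,0,0,0.1],[0,0,0,0,0,0,0.1],[0,0,0,0,0,0,0.1],[0,0,0,0,0,0,0.1],[0,0,0,0,0,0,0.1],[0,0,0,0,0,0,0.1],[0,0,0,0,0,0,0.1]]'
python3 -c "
from h import *
a=cv2.imread('pics/s8.png');b=cams.grab_frame('scene');c=cams.grab_frame('scene')
d0=cv2.imread('pics/scene0.png')
for n,i in(('8',a),('9',b),('10',c)):
  h=cv2.cvtColor(i[185:215,165:182],cv2.COLOR_BGR2HSV);m=(h[...,0]<20)&(h[...,1]>100)&(h[...,2]>60);ys,xs=np.nonzero(m);p=(xs.mean()+165,ys.mean()+185);print(n,len(xs),np.round(p,2),f(onz('scene',p,204)).round(1))
d=np.abs(b.astype(int)-a).max(2)[200:240,150:210];print('sieve diff px',(d>25).sum())
s=r.sense();P=(s['eef_pos'],s['tcp_rot']);w=cams.grab_frame('wrist')
h=cv2.cvtColor(w[160:260,262:295],cv2.COLOR_BGR2HSV);m=(h[...,0]<20)&(h[...,1]>100)&(h[...,2]>60);ys,xs=np.nonzero(m);p=(xs.mean()+262,ys.mean()+160);print(p,f(onz('wrist',p,212,P)).round(1))
# bystanders: scene diff
for nm,(x,y,w_) in {'bowl':(355,262,24),'jar':(320,270,18),'ramekin':(371,227,14),'mug':(145,195,16),'can':(108,237,22),'spat':(255,200,28)}.items():
  q=np.abs(b.astype(int)-d0).max(2)[y-w_:y+w_,x-w_:x+w_];print(nm,(q>40).sum())
"
```

```text
clock: 21.58
eef_pos: [561.8, -209.6, 309.6]
tcp_rot: [-1.565, 0.0, 1.488]
contact_force: [-0.3, 0.5, -0.3]
opening: 0.549
8 72 [172.69 200.32] [ -5.9 -15.6 204. ]
9 72 [172.69 200.31] [ -5.9 -15.7 204. ]
10 70 [172.73 200.21] [ -6.2 -15.6 204. ]
sieve diff px 14
(np.float64(275.9595435684647), np.float64(213.05601659751036)) [ -0.  -14.8 212. ]
bowl 1
jar 0
ramekin 0
mug 14
can 0
spat 333
```

```bash
python3 -c "
from rig import order
print(order.sign_off())"
```

```text
the job is handed in; nothing more can be done
None
```

The sieve is hanging in the twin hook and I handed the job in at about 22 s of the 54 s allowed. No verdict was reported.

- **Finding the throat:** sight put its middle about 13.5 mm to -y of nominal. Touch on the tongue, the back and the throat floor agreed to within about 1 mm.
- **Contact:** the force readings I took between moves changed by about 4 N at most when the sieve touched the rack.
- **Hang:** the last pictures show the bar in both throats, with its middle 0 to 6 mm off the rack's x = 0 depending on the camera. The grip moved by only about 0.1 px between pictures taken about 1 s apart. The gripper is open and about 110 mm above.
- **Bystanders:** the bowl, jar, ramekin, mug and canister look unchanged between the first and last pictures. My pixel check did flag the spatula area. I took that to be the arm's shadow, because the sieve passed more than 90 mm above the table there, but I did not check further. I did not compare the scraper's position, because the hanging sieve partly hides it.

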